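# Set the pouch sealer's loading stop by its thumbwheel and slide the cassette home

### The job

Set the loading table in front of the pouch sealer for the next pack: with a fingertip, roll the knurled thumbwheel until the stop bar has closed the gap so far that its pointer stands exactly opposite the point of the gauge rider on the scale. Then push the instrument cassette gently along the table until its whole long side lies flush against the stop bar, with the bar still at the mark. Nothing needs gripping: move the stop bar only by rolling the thumbwheel, slide the cassette without lifting it, and leave the gauge rider and the things standing around where they are.

Things in the scene. Friction and masses are not known exactly. Their poses are not given: they have to be found in the camera images.
- loading_table: Fixed stainless loading table. Origin on the bench; +x points to the sealing side, away from the robot. Plate x -105..95, y -145..145 mm, top at z = 10 mm; lip at the +x edge (inner face x = 87, 29 mm high). At y = 118 the lead screw with the knurled wheel, between two bearing blocks (x = -94 and 86, tops z = 45); scale rail y 133..145, top z = 30. Guide rail along the -y edge, 22 mm high.
- wheel_axis (a point): Centre of the knurled dark steel thumbwheel on the screw, 34 mm above the bench; its axis is parallel to the table's x. Wheel 44 mm in diameter over 20 knurl ridges (top 22 mm above this point), 14 mm wide, open above; the bearing block begins 24 mm to its -x and stays 11 mm below the wheel's top. Only turns, does not shift. Use only the position: the axes turn with the wheel.
- wheel_screw (a joint): Angle of the thumbwheel and its lead screw, rad, 0 to 11.5. Stays where it is left (friction about 0.07 N m, 3 N at the rim). It grows when the wheel's top is rolled towards the table's -y (the robot's right); growing moves the stop bar towards the table's +x, 24 mm per turn (3.82 mm per rad).
- stop_pointer (a point): Tip of the dark pointer on the stop bar's nut block, in the middle of the scale rail, 33 mm above the bench. Moves along the table's x with the stop bar; at the start it is 8 to 27 mm short of the gauge mark, on its -x side.
- gauge_mark (a point): Tip of the gauge rider, a small dark clip (16 mm long) on the outside of the scale rail, its point facing the pointer. When the bar is set, stop_pointer and this point have the same x in the table's frame. The rider could be shoved along the rail (friction 6 N) but must stay.
- stop_face (a point): Middle of the stop bar's near face (towards the table's -x), 23 mm above the bench; axes as the table's. The face spans about 108 mm to either side along y and from 12 to 34 mm above the bench.
- cassette: Closed perforated steel instrument cassette, loose, 0.3 to 0.6 kg, flat on the table between its near edge and the stop bar. 180 mm long (its y), 28 mm high; long sides at its x = -34 mm (the side to push) and x = +37 mm (the side that goes against the bar). Origin at the centre of its underside, 10 mm above the bench. Starts up to 0.12 rad askew to the bar.
- swab_jar: Bystander: white screw tub with lid, 68 mm in diameter, 75 mm high, standing on the bench; origin at the centre of its underside.
- needle_holder: Bystander: steel needle holder, 143 mm long (its y), 61 mm wide, 9 mm high, lying on the bench; origin at the centre of its underside.
- tweezers: Bystander: steel tweezers, 137 mm long (its y), 20 mm wide, 8 mm high, lying on the bench behind the table; origin at the centre of its underside.
- pouch_2: Bystander: sealed pouch, 150 mm long (its y), 60 mm wide, 11 mm high, lying on the bench; origin at the centre of its underside.
- stop_bar: Aluminium stop bar across the table, 10 mm thick (x), 216 mm long (y), with the nut block (26 mm long in x, top 44 mm above the bench) on the screw. Driven by the screw only; holds against pushes under about 15 N. Origin at bench height, in the bar's mid thickness, at the table's y = 0; axes as the table's.

How it is judged:
By the outcome, as a careful person would: the job done as asked, in the order asked, and still so for the second after the job is handed in, with the robot touching nothing.
It also fails if it takes over 67 s, if anything falls off the work surface, if the arm or the gripper's body presses on something with over 40 N, if the wrist force passes 120 N, or if a joint passes its speed limit or range.

### The arm

A 7-joint arm with a two-finger parallel gripper is mounted at the origin on a cart in front of the work surface, level with it; the furniture and walls round the work are solid. World frame = base frame: x ahead of the robot, y to its left, z up, the work surface at z = 0. Lengths are in m, angles in rad, forces in N, time in s.
With the tool pointing down it reaches from about 0.375 to 0.925 m from the base axis. Payload 3.1 kg.
Tool frame: the origin (TCP) lies midway between the tips of the shut fingers; the grasp point (between the pads) lies 19 mm behind it; z points along the fingers, y is the line along which they close (so a half turn about z gives the same grasp; the last joint's range is limited). The gripper opens to 85 mm and grips with 20 to 120 N. Pads are 22 mm wide; open, the fingers measure 114 mm over their backs; the gripper's body (76 mm by 85 mm) begins 54 mm behind the grasp point. The pads swing forward as they close: fully open they stand 13 mm farther back than shut.
Start: joints at [1.185, 0.383, 0.044, 1.598, -0.018, 1.161, -0.05], TCP at [0.185, -0.623, 0.205] pointing down, gripper open.
Joint ranges: [-2.61, 2.61], [-0.41, 2.15], [-1.48, 1.57], [0, 2.5], [-1.57, 4.71], [0.05, 1.97], [-2.85, 2.85]. Speed limits (rad/s): [2.79, 2.79, 3.14, 3.14, 3.14, 3.14, 3.14].

### API

Orientations are given as a unit quaternion [w, x, y, z].
In Python, from bench import status, viewer, finish_job gives the robot as it stands.
- The arm moves only by the tool step_arm, never from a script. Its arguments are lists of equal length, an entry for each row: "linear": the shift along the tool's x, y, z in cm, a list of three; "twist": the turn about the tool's z in rad; "fingers": the finger opening in cm, from 0 to 8.54. In form: {"linear": [[tx, ty, tz], ...], "twist": [twist, ...], "fingers": [fingers, ...]}. A call has 1 to 20 rows; each row is the pose to reach, as a shift and turn from the pose commanded when the call began, along the tool's axes at that moment; what a row does not reach only later rows make up. A row lasts 1/10 s, in which the tool goes at most 50 mm and 8.59 degrees, less where a joint would pass 70% of its speed; a pose out of reach is approached as far as the arm can. A call with a gripper value outside its range is refused whole. The fingers move at their own pace and stop on an object; "squeeze" is the grip in N (left out, the last holds). Time passes only in rows, so rows that repeat a pose let the fingers close. It gives the time, the measured TCP pose, the force, the opening and the grip force at its end, in the units of the state.
- status.get_obs(): the state, without advancing time (a new reading comes with each control period).
- viewer.capture(name): name is "scene" or "top" or "wrist"; returns the picture (400x640x3 uint8, red, green, blue); there is no depth.
- viewer.camera_params(name): a dict with "vertical_fov" (degrees; the focal length in pixels is half the picture's height over the tangent of half this angle, whatever the lens; pixels are square), "cx", "cy" (the principal point, pixels), "rvec" (rotation vector, rad) and "tvec" (3), from world to camera coordinates, as OpenCV has them. Camera axes: x right, y down, z forward; pixel columns grow to the right and rows downward; lengths in m; the calibration is good to about 2 mm. A picture is of the moment at which its call begins: read the wrist's pose just before it. camera_params takes no time and is no camera call; for the wrist camera it gives the pose at the moment of the call.
- finish_job(): hands the job in; it is judged then, once.
The state is a dict: "clock": time; "joint_positions": joint angles; "joint_velocities": joint speeds; "tau": joint torques, N m; "tool_pos": TCP position; "tcp_rot": TCP orientation; "ft_force": force on the tool from outside, world axes, zero at the start; "ft_torque": the same for the moment, N m; "grip_width": finger opening in m; "finger_force": force on a finger pad.
Only numpy, scipy, OpenCV 4.12 (cv2) and the standard library are available. Lean on these libraries where they do the work, as an engineer would, in place of code of your own. Each camera call takes 0.05 s, during which the arm holds its last target. There are 200 camera calls.

## Working session

There is one attempt and no reset: what is moved stays moved. The work goes in short steps, Python scripts to look and compute and a tool call to move; the robot and the scene stay as the last step left them, time stands still between calls to the robot, and variables do not carry over. Pictures are saved under pics/ and viewed, at most 10 in all, crops included, and the job is handed in when it is done.

Besides the shell and the picture viewer there is one more tool, called after "Request:" as a command line: name --pt "numbers of a row" for each row, then --argument value for the rest. step_arm: Moves the arm, as the interface text tells. Its arguments: {"type":"object","properties":{"linear":{"type":"array"},"twist":{"type":"array"},"fingers":{"type":"array"},"squeeze":{"type":"number"}},"required":["linear","twist","fingers"]}

```bash
mkdir -p pics; ls
cat > h.py <<'E'
import numpy as np, cv2
from bench import status, viewer
def cam(n):
    p=viewer.camera_params(n); R=cv2.Rodrigues(np.array(p["rvec"],float))[0]; t=np.array(p["tvec"],float).ravel()
    return 200/np.tan(np.radians(p["vertical_fov"])/2),p["cx"],p["cy"],R,t
def ray(c,uv,z):
    f,cx,cy,R,t=c; o=-R.T@t; d=R.T@np.array([(uv[0]-cx)/f,(uv[1]-cy)/f,1]); return o+d*(z-o[2])/d[2]
def proj(c,P):
    f,cx,cy,R,t=c; q=R@np.asarray(P)+t; return np.array([f*q[0]/q[2]+cx,f*q[1]/q[2]+cy])
def snap(n,fn,s=1):
    im=viewer.capture(n); cv2.imwrite("pics/"+fn,im[:,:,::-1]); return im
E
python3 - <<'E'
from h import *
o=status.get_obs(); print(o["tool_pos"],o["tcp_rot"],o["clock"])
a=snap("top","top0.png"); b=snap("scene","scene0.png")
for n in("top","scene"):
    f,cx,cy,R,t=cam(n); print(n,f,cx,cy,-R.T@t,R[2])
E
```

```text
pics
[ 0.18420847 -0.62229045  0.20396901] [-1.29042849e-03  9.89657502e-01  1.43444420e-01 -2.49652206e-04] 0.0
top 444.2933474652716 317.21394110696093 187.47989550557455 [ 0.42616213 -0.04977421  1.26197691] [ 0.15465564 -0.00870454 -0.98793009]
scene 511.4280586470145 323.5242575894694 204.02872300753967 [ 0.08254933 -1.07946112  1.10865304] [ 0.33349631  0.65494409 -0.67810652]
```

View pics/top0.png

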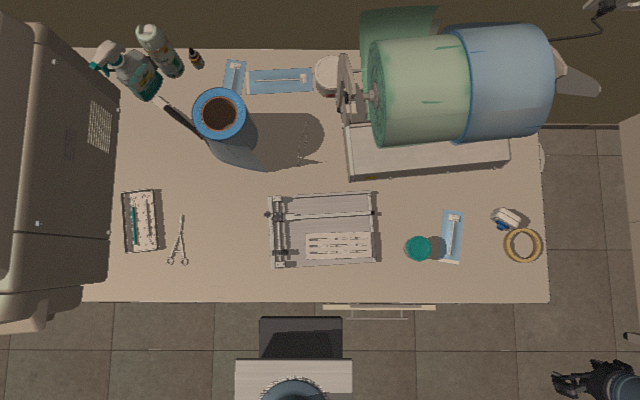

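View pics/scene0.png

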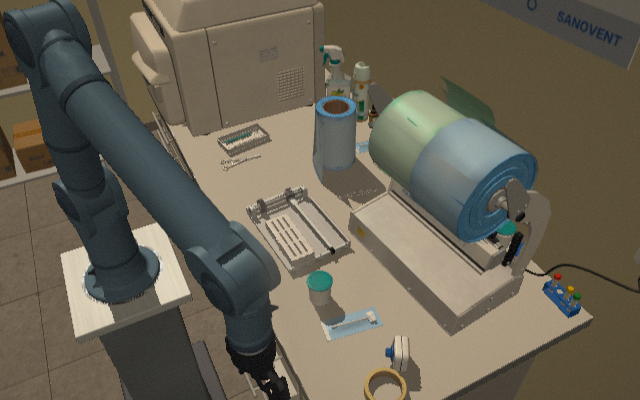

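Run:
```python
from h import *
c=cam("top")
for uv in [(268,268),(379,262),(371,193),(268,196),(279,223),(323,231),(418,248)]: print(uv,ray(c,uv,.01)[:2].round(4))
im=cv2.imread("pics/top0.png")[180:285,255:390]; cv2.imwrite("pics/topc.png",cv2.resize(im,None,fx=5.7,fy=5.7,interpolation=2))
w=cam("wrist");print("wrist cam",-w[3].T@w[4],w[3][2],w[3][0],w[0])
```

```text
(268, 268) [0.3956 0.0747]
(379, 262) [ 0.4132 -0.2336]
(371, 193) [ 0.6071 -0.2142]
(268, 196) [0.5969 0.0789]
(279, 223) [0.5204 0.0464]
(323, 231) [ 0.4985 -0.0776]
(418, 248) [ 0.4523 -0.3436]
wrist cam [ 0.25755176 -0.600097    0.37285964] [-0.2886898  -0.0819505  -0.95390897] [ 0.28475857 -0.95859163 -0.00382618] 344.6179869685023
```

View pics/topc.png

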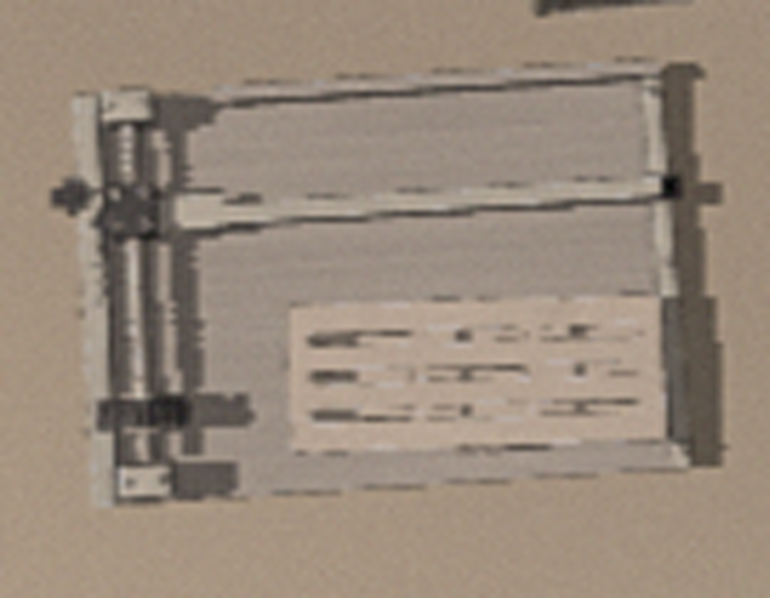

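Request:
step_arm --pt "2.1 -2.5 0" --pt "4.2 -4.9 0" --pt "6.3 -7.4 0" --pt "8.5 -9.8 0" --pt "10.6 -12.3 0" --pt "12.7 -14.8 0" --pt "14.8 -17.2 0" --pt "16.9 -19.7 0" --pt "19 -22.1 0" --pt "21.2 -24.6 0" --pt "23.3 -27.1 0" --pt "25.4 -29.5 0" --pt "27.5 -32 0" --pt "29.6 -34.4 0" --pt "31.7 -36.9 0" --pt "33.9 -39.4 0" --pt "36 -41.8 0" --pt "38.1 -44.3 0" --pt "40.5 -47 0" --pt "42.3 -49.2 0" --twist '[0.012, 0.024, 0.036, 0.048, 0.06, 0.072, 0.084, 0.096, 0.108, 0.12, 0.132, 0.144, 0.156, 0.168, 0.18, 0.192, 0.204, 0.216, 0.225, 0.231]' --fingers '[0, 0, 0, 0, 0, 0, 0, 0, 0, 0, 0, 0, 0, 0, 0, 0, 0, 0, 0, 0]'

```text
clock: 2.1
tool_pos: [0.4507, -0.0293, 0.2052]
tcp_rot: [-0.0, 1.0, 0.029, -0.0]
ft_force: [0.8, -0.7, -0.4]
grip_width: 0.0001
finger_force: 0.0
```

Request:
step_arm --pt "0 0 0" --pt "0 0 0" --twist '[0, 0]' --fingers '[0, 0]'

```text
clock: 2.3
tool_pos: [0.45, -0.031, 0.205]
tcp_rot: [0.0, 1.0, 0.029, -0.001]
ft_force: [0.2, -0.4, 0.4]
grip_width: 0.0
finger_force: 0.0
```

Run:
```python
from h import *
import json
o=status.get_obs(); print(o["tool_pos"],o["tcp_rot"],o["clock"],o["ft_force"],o["joint_positions"])
c=cam("wrist"); snap("wrist","w1.png"); np.savez("w1.npz",f=c[0],cx=c[1],cy=c[2],R=c[3],t=c[4])
print(-c[3].T@c[4],c[3])
```

```text
[ 0.45000319 -0.03101428  0.20495816] [ 9.70046442e-05  9.99565562e-01  2.94673373e-02 -5.94959116e-04] 2.3 [ 0.15339755 -0.44451984  0.42922697] [ 0.50793677  0.02957868 -0.53300882  2.03201869  0.01721687  1.08534678
 -1.54478581]
[ 0.52641811 -0.02554531  0.37365836] [[ 0.05972635 -0.99821425 -0.00104001]
 [-0.9517951  -0.05726291  0.30134208]
 [-0.30086351 -0.01700819 -0.95351553]]
```

View pics/w1.png

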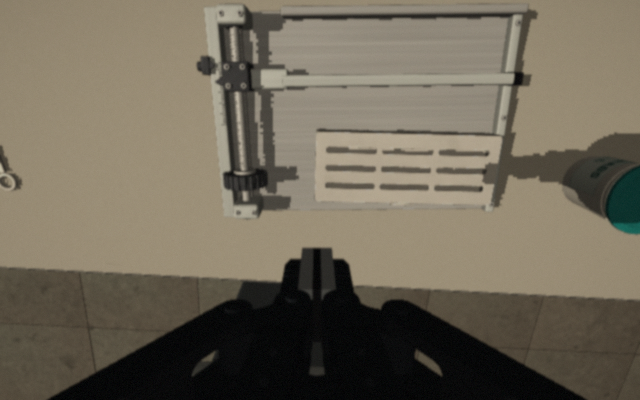

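Run:
```python
from h import *
im=cv2.imread("pics/w1.png")
a=cv2.rotate(im[0:220,190:300],cv2.ROTATE_90_CLOCKWISE) # col = 219-row, row = col-190
cv2.imwrite("pics/w1c.png",cv2.resize(a,None,fx=3.6,fy=3.6,interpolation=2))
c=cam("wrist")
for n,uv,z in [("wheel",(245,181),.05),("blk near",(241,211),.045),("blk far",(231,15),.045),("rail farL",(206,9),.03),("rail nearL",(225,217),.03),
 ("guide near",(490,210),.022),("lip farR",(528,9),.039),("cas FL",(317,130),.038),("cas FR",(503,137),.038),("cas NL",(317,203),.038),("cas NR",(497,209),.038),("barR",(519,79),.034),("jar lid",(635,210),.075)]: print(n,ray(c,uv,z)[:2].round(4))
```

```text
wheel [0.4391 0.0378]
blk near [0.4062 0.043 ]
blk far [0.5837 0.05  ]
rail farL [0.5898 0.0757]
rail nearL [0.393  0.0632]
guide near [ 0.4145 -0.2205]
lip farR [ 0.6041 -0.2055]
cas FL [ 0.4904 -0.029 ]
cas FR [ 0.4941 -0.2087]
cas NL [ 0.4168 -0.0333]
cas NR [ 0.421  -0.2187]
barR [ 0.5474 -0.2139]
jar lid [ 0.439 -0.324]
```

View pics/w1c.png

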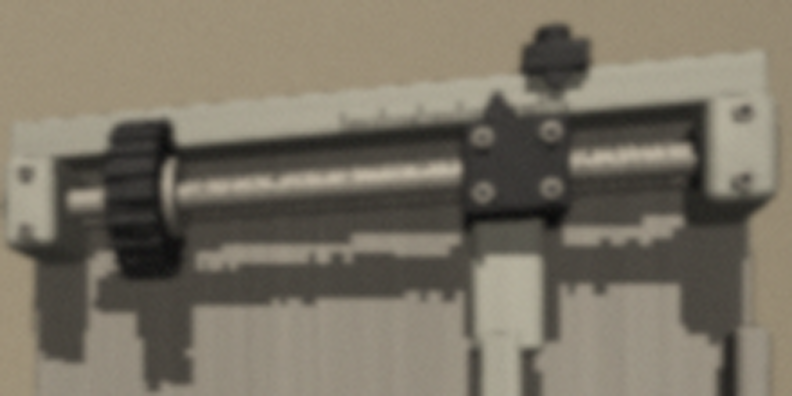

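Run:
```python
from h import *
d=np.load("w1.npz"); c=(float(d['f']),float(d['cx']),float(d['cy']),d['R'],d['t'])
P=lambda x,y,z: ray(c,(190+(y-1.3)/3.6,219.5-(x-1.3)/3.6),z)[:2]
a,b=P(12,125,.03),P(768,52,.03); ab=b-a; yaw=np.arctan2(ab[1],ab[0]); print("rail",a,b,np.linalg.norm(ab),yaw)
for yw in (yaw,.059):
    ex=np.array([np.cos(yw),np.sin(yw)]); ey=np.array([-ex[1],ex[0]])
    O=(a+b)/2+ex*.005-ey*.145; print("O",O)   # plate centre x=-5
    L=lambda p:(np.array([(p-O)@ex,(p-O)@ey])*1000).round(1)
    for n,q in dict(wheel=P(137,190,.056),blkN=P(30,205,.045),blkF=P(742,145,.045),ptr=P(497,92,.033),mark=P(556,93,.033),screw=P(320,180,.037)).items(): print(n,q.round(4),L(q))
    for n,uv,z in [("guide near",(490,210),.022),("lip farR",(528,9),.039),("cas FL",(317,130),.038),("cas FR",(503,137),.038),("cas NL",(317,203),.038),("cas NR",(497,209),.038),("barR",(519,79),.034)]:print(n,L(ray(c,uv,z)[:2]))
```

```text
rail [0.3935232  0.06493852] [0.59180197 0.07881042] 0.19876342466438654 0.06984782650122033
O [ 0.5077701  -0.07242301]
wheel [0.4399 0.0402] [-59.8 117.1]
blkN [0.4061 0.0384] [-93.7 117.7]
blkF [0.5847 0.0524] [ 85.5 119.2]
ptr [0.5288 0.0699] [ 31.  140.5]
mark [0.5432 0.0693] [ 45.3 138.9]
screw [0.4852 0.0466] [-14.2 120.3]
guide near [-102.6 -140.2]
lip farR [  87.7 -138.1]
cas FL [-13.9  45.7]
cas FR [ -22.4 -133.8]
cas NL [-87.6  46.4]
cas NR [ -95.9 -138.8]
barR [  30.5 -142.6]
O [ 0.50620392 -0.0725784 ]
wheel [0.4399 0.0402] [-59.5 116.5]
blkN [0.4061 0.0384] [-93.4 116.7]
blkF [0.5847 0.0524] [ 85.8 120.2]
ptr [0.5288 0.0699] [ 31.  140.9]
mark [0.5432 0.0693] [ 45.3 139.4]
screw [0.4852 0.0466] [-13.9 120.2]
guide near [ -99.5 -141.3]
lip farR [  90.8 -137. ]
cas FL [-12.8  45.6]
cas FR [ -19.3 -133.9]
cas NL [-86.5  45.5]
cas NR [ -92.8 -139.8]
barR [  33.7 -142.2]
```

Request:
step_arm --pt "-0.1 -1.2 1.5" --pt "-0.2 -2.4 3.5" --pt "-0.3 -3.8 6" --pt "-0.4 -5.2 8.5" --pt "-0.5 -6.5 11" --pt "-0.57 -7.25 12.8" --pt "-0.57 -7.25 13.5" --pt "-0.57 -7.25 13.8" --pt "-0.57 -7.25 14.1" --pt "-0.57 -7.25 14.3" --pt "-0.57 -7.25 14.3" --twist '[-0.011, -0.011, -0.011, -0.011, -0.011, -0.011, -0.011, -0.011, -0.011, -0.011, -0.011]' --fingers '[0, 0, 0, 0, 0, 0, 0, 0, 0, 0, 0]'

```text
clock: 3.45
tool_pos: [0.4412, 0.04, 0.0629]
tcp_rot: [0.0, 0.999, 0.033, 0.001]
ft_force: [0.3, -0.6, -0.2]
grip_width: -0.0
finger_force: 0.0
```

Request:
step_arm --pt "0 0 0.1" --pt "0 0 0.2" --pt "0 0 0.3" --pt "0 0 0.4" --pt "0 0 0.5" --pt "0 0 0.6" --pt "0 0 0.7" --twist '[0, 0, 0, 0, 0, 0, 0]' --fingers '[0, 0, 0, 0, 0, 0, 0]'

```text
clock: 4.15
tool_pos: [0.4406, 0.0407, 0.0553]
tcp_rot: [-0.0, 0.999, 0.034, -0.0]
ft_force: [-0.2, 1.0, -1.5]
grip_width: 0.0
finger_force: 0.0
```

Run:
```python
from h import *
c=cam("wrist"); im=snap("wrist","w2.png"); np.savez("w2.npz",f=c[0],cx=c[1],cy=c[2],R=c[3],t=c[4])
u,v=proj(c,[.536,.07,.033]).astype(int); print(u,v,proj(c,[.44,.041,.056]))
a=im[v-70:v+130,u-60:u+120,::-1]; print(v-70,u-60)
cv2.imwrite("pics/w2c.png",cv2.resize(a,None,fx=3,fy=3,interpolation=2))
```

```text
274 48 [317.86204582 242.99677581]
-22 214Traceback (most recent call last):
  File "<stdin>", line 5, in <module>
cv2.error: OpenCV(4.12.0) /io/opencv/modules/imgproc/src/resize.cpp:4208: error: (-215:Assertion failed) !ssize.empty() in function 'resize'
```

Run:
```python
from h import *
a=cv2.imread("pics/w2.png")[0:170,214:414]
cv2.imwrite("pics/w2c.png",cv2.resize(a,None,fx=3.5,fy=3.5,interpolation=2))
```

```text
(no output)
```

View pics/w2c.png

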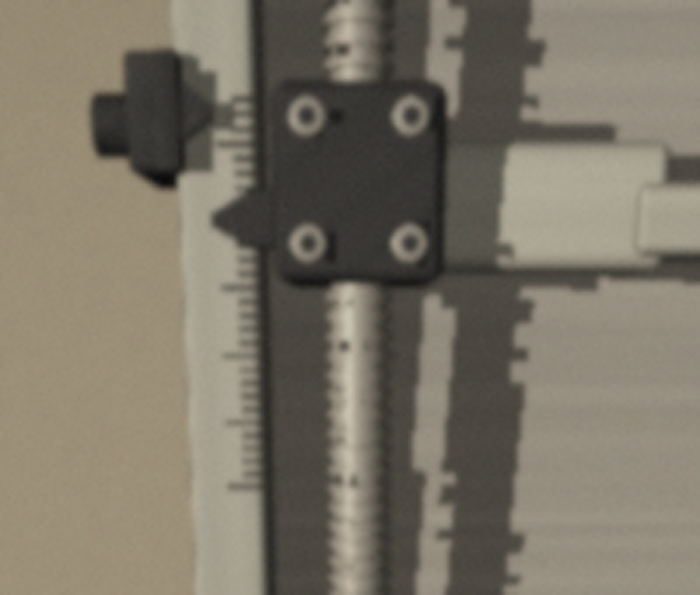

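```bash
cat >> h.py <<'E'
YAW=.069
ex=np.array([np.cos(YAW),np.sin(YAW)]); ey=np.array([-ex[1],ex[0]]); O=np.array([.5075,-.0725])
L=lambda p:(np.array([(p[:2]-O)@ex,(p[:2]-O)@ey])*1000).round(2)
def load(fn): d=np.load(fn); return (float(d['f']),float(d['cx']),float(d['cy']),d['R'],d['t'])
E
python3 - <<'E'
from h import *
c=load("w2.npz"); P=lambda x,y,z=.033: L(ray(c,(214+(x-1.2)/3.5,(y-1.2)/3.5),z))
for n,x,y,z in [("ptr",212,220,.033),("mark",212,117,.033),("t1",245,489,.03),("t2",245,423,.03),("t3",245,356,.03),("t4",245,288,.03),("railtop",260,10,.03),("railbot",268,580,.03),("bar",690,185,.034),("bar",690,252,.034),("nutTL",358,85,.044),("nutB",358,280,.044)]: print(n,P(x,y,z))
E
```

```text
ptr [ 31.68 140.45]
mark [ 45.51 139.94]
t1 [ -8.16 137.01]
t2 [  2.16 136.71]
t3 [ 12.29 136.42]
t4 [ 22.25 136.13]
railtop [ 59.86 132.9 ]
railbot [-22.94 133.67]
bar [36.33 70.58]
bar [27.17 69.83]
nutTL [ 47.81 118.86]
nutB [ 22.97 118.88]
```

Request:
step_arm --pt "0 0 -0.8" --pt "0 -1.2 -0.8" --pt "0 -2.4 -0.5" --pt "0 -2.4 0.2" --pt "0 -2.2 0.52" --pt "0 -2.0 0.52" --pt "0 -1.8 0.4" --pt "0 -1.6 0.3" --pt "0 -1.4 0.23" --pt "0 -1.2 0.18" --pt "0 -1.0 0.14" --pt "0 -0.75 0.13" --pt "0 -0.5 0.13" --pt "0 -0.25 0.13" --pt "0 0 0.13" --pt "0 0.25 0.13" --pt "0 0.5 0.13" --twist '[0, 0, 0, 0, 0, 0, 0, 0, 0, 0, 0, 0, 0, 0, 0, 0, 0]' --fingers '[0, 0, 0, 0, 0, 0, 0, 0, 0, 0, 0, 0, 0, 0, 0, 0, 0]'

```text
clock: 5.9
tool_pos: [0.4409, 0.0354, 0.0541]
tcp_rot: [-0.0, 0.999, 0.034, -0.0]
ft_force: [-0.2, -0.2, -0.7]
grip_width: -0.0
finger_force: 0.0
```

```bash
cat > m.py <<'E'
import sys
from h import *
fn=sys.argv[1]
c=cam("wrist"); im=snap("wrist",fn+".png"); np.savez(fn+".npz",f=c[0],cx=c[1],cy=c[2],R=c[3],t=c[4])
# rectify the rail: table patch x -10..70, y 110..160 at z=.033, 8 px/mm ; u along +x, v along -y
W=lambda x,y: proj(c,[*(O+ex*x/1e3+ey*y/1e3),.033])
xs=[(0,160),(70,160),(70,110),(0,110)]
H=cv2.getPerspectiveTransform(np.float32([W(*p) for p in xs]),np.float32([(0,0),(700,0),(700,500),(0,500)]))
r=cv2.warpPerspective(im,H,(700,500)); cv2.imwrite(fn and "pics/"+fn+"r.png",r[:,:,::-1])
m=(cv2.cvtColor(r,cv2.COLOR_RGB2GRAY)<75).astype(np.uint8)
# nut block: dark columns in band y 112..124
b=m[370:460].mean(0); k=np.where(b>.8)[0]; print("nut x",k.min()/10,k.max()/10,"mid",(k.min()+k.max())/20)
for y in (131,134,136,137,138,139,140,140.5,141,142,143):
    row=m[int((160-y)*10)]; n,lab,st,ce=cv2.connectedComponentsWithStats(row[None]*1)
    print(y,[(round(s[0]/10,1),round((s[0]+s[2])/10,1)) for s in st[1:] if s[4]>8])
E
python3 m.py w3
```

```text
nut x 23.3 69.9 mid 46.6
131 [(np.float64(0.0), np.float64(70.0))]
134 [(np.float64(4.1), np.float64(5.0)), (np.float64(27.4), np.float64(36.8)), (np.float64(39.5), np.float64(40.6)), (np.float64(41.5), np.float64(42.4)), (np.float64(47.4), np.float64(48.3)), (np.float64(60.1), np.float64(70.0))]
136 [(np.float64(28.5), np.float64(34.7)), (np.float64(60.3), np.float64(70.0))]
137 [(np.float64(29.6), np.float64(33.9)), (np.float64(60.3), np.float64(70.0))]
138 [(np.float64(30.2), np.float64(33.4)), (np.float64(60.3), np.float64(70.0))]
139 [(np.float64(30.8), np.float64(32.7)), (np.float64(60.3), np.float64(70.0))]
140 [(np.float64(44.5), np.float64(47.6)), (np.float64(60.3), np.float64(70.0))]
140.5 [(np.float64(44.1), np.float64(48.2)), (np.float64(60.3), np.float64(70.0))]
141 [(np.float64(43.7), np.float64(48.7)), (np.float64(60.3), np.float64(70.0))]
142 [(np.float64(42.8), np.float64(49.1)), (np.float64(60.3), np.float64(70.0))]
143 [(np.float64(42.0), np.float64(50.1)), (np.float64(60.3), np.float64(70.0))]
```

Run:
```python
from h import *
c=load("w3.npz"); print(proj(c,[.4409,.0354,.0541]))
a=cv2.imread("pics/w3.png")[130:330,210:430]
cv2.imwrite("pics/w3c.png",cv2.resize(cv2.convertScaleAbs(a,alpha=1.8),None,fx=2.7,fy=2.7,interpolation=2))
```

```text
[318.63237773 241.57740072]
```

View pics/w3c.png

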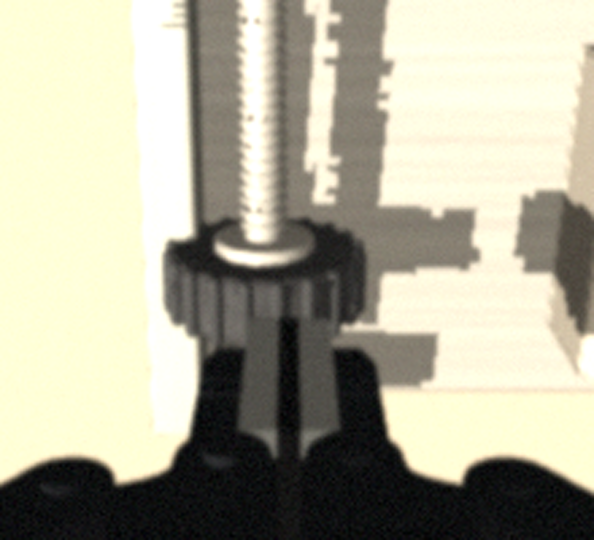

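Request:
step_arm --pt "0 0 0.05" --pt "0 0 0.1" --pt "0 0 0.15" --pt "0 0 0.2" --twist '[0, 0, 0, 0]' --fingers '[0, 0, 0, 0]'

```text
clock: 6.35
tool_pos: [0.4409, 0.0358, 0.052]
tcp_rot: [-0.0, 0.999, 0.034, -0.0]
ft_force: [-0.4, 0.1, -0.1]
grip_width: 0.0001
finger_force: 0.0
```

Request:
step_arm --pt "0 0 0.06" --pt "0 0 0.12" --pt "0 0 0.18" --pt "0 0 0.24" --twist '[0, 0, 0, 0]' --fingers '[0, 0, 0, 0]'

```text
clock: 6.75
tool_pos: [0.441, 0.0357, 0.0496]
tcp_rot: [-0.0, 0.999, 0.034, -0.0]
ft_force: [0.5, -0.6, -0.6]
grip_width: 0.0001
finger_force: 0.0
```

```bash
python3 m.py w4 | head -1
python3 - <<'E'
from h import *
a=cv2.imread("pics/w4.png")[150:300,240:400]; b=cv2.imread("pics/w3.png")[150:300,240:400]
cv2.imwrite("pics/w4c.png",cv2.resize(cv2.convertScaleAbs(np.vstack([b,a]),alpha=2.5),None,fx=2,fy=2,interpolation=2))
E
```

```text
nut x 23.3 69.9 mid 46.6
```

Request:
step_arm --pt "0 0 0.05" --pt "0 0 0.1" --pt "0 0 0.15" --pt "0 0 0.2" --pt "0 0 0.25" --pt "0 0 0.3" --twist '[0, 0, 0, 0, 0, 0]' --fingers '[0, 0, 0, 0, 0, 0]'

```text
clock: 7.4
tool_pos: [0.441, 0.0357, 0.0466]
tcp_rot: [-0.0, 0.999, 0.034, 0.0]
ft_force: [-0.6, 0.8, 0.2]
grip_width: -0.0001
finger_force: 0.0
```

Request:
step_arm --pt "0 0 0.05" --pt "0 0 0.1" --pt "0 0 0.15" --pt "0 0 0.2" --pt "0 0 0.25" --twist '[0, 0, 0, 0, 0]' --fingers '[0, 0, 0, 0, 0]'

```text
clock: 7.9
tool_pos: [0.441, 0.0356, 0.0441]
tcp_rot: [-0.0, 0.999, 0.034, 0.0]
ft_force: [0.3, -0.3, 0.3]
grip_width: -0.0003
finger_force: 0.0
```

Run:
```python
from h import *
a=snap("scene","s5.png"); print(proj(cam("scene"),[.44,.04,.05]))
b=snap("wrist","w5.png")
u,v=proj(cam("scene"),[.44,.04,.06]).astype(int)
A=cv2.resize(a[v-45:v+45,u-45:u+45,::-1],(396,396),interpolation=2); B=cv2.resize(b[150:290,250:390,::-1],(396,396),interpolation=2)
cv2.imwrite("pics/c5.png",cv2.convertScaleAbs(np.hstack([A,B]),alpha=2.2))
```

```text
[261.81137392 201.6866025 ]
```

View pics/c5.png

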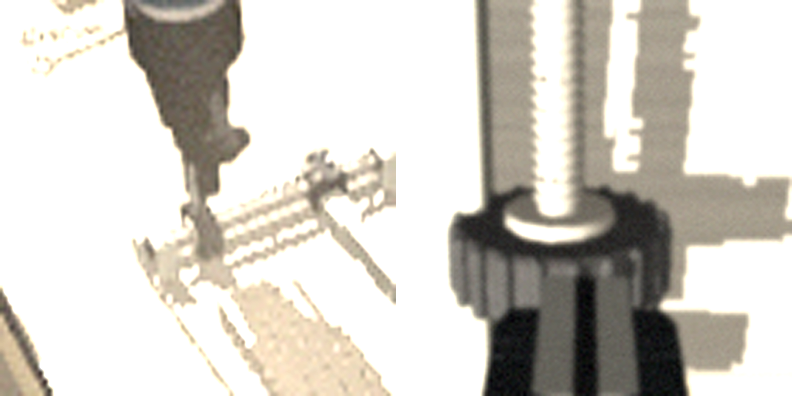

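Request:
step_arm --pt "0 0 0.05" --pt "0 0 0.1" --pt "0 0 0.15" --pt "0 0 0.15" --twist '[0, 0, 0, 0]' --fingers '[0, 0, 0, 0]'

```text
clock: 8.4
tool_pos: [0.4409, 0.0356, 0.0426]
tcp_rot: [-0.0, 0.999, 0.034, -0.0]
ft_force: [0.1, 0.0, 0.1]
grip_width: -0.0001
finger_force: 0.0
```

Request:
step_arm --pt "0 0 0.05" --pt "0 0 0.1" --pt "0 0 0.15" --pt "0 0 0.2" --pt "0 0 0.2" --twist '[0, 0, 0, 0, 0]' --fingers '[0, 0, 0, 0, 0]'

```text
clock: 8.9
tool_pos: [0.4409, 0.0357, 0.0406]
tcp_rot: [-0.0, 0.999, 0.034, -0.0]
ft_force: [-0.5, -1.0, 0.2]
grip_width: 0.0001
finger_force: 0.0
```

```bash
python3 m.py w6|sed -n 5,12p;  python3 - <<'E'
from h import *
o=status.get_obs(); print(o["ft_force"],o["ft_torque"],np.round(o["tau"],2))
b=cv2.imread("pics/w5.png").astype(int);a=cv2.imread("pics/w6.png").astype(int)
g=np.abs(a-b).sum(2); ys,xs=np.where(g>60); print(len(ys),xs.min(),xs.max(),ys.min(),ys.max())
E
```

```text
137 [(np.float64(29.4), np.float64(33.9)), (np.float64(57.2), np.float64(70.0))]
138 [(np.float64(30.1), np.float64(33.5)), (np.float64(57.2), np.float64(70.0))]
139 [(np.float64(30.7), np.float64(32.8)), (np.float64(57.2), np.float64(70.0))]
140 [(np.float64(44.5), np.float64(47.5)), (np.float64(57.2), np.float64(70.0))]
140.5 [(np.float64(44.0), np.float64(48.0)), (np.float64(57.2), np.float64(70.0))]
141 [(np.float64(43.6), np.float64(48.5)), (np.float64(57.2), np.float64(70.0))]
142 [(np.float64(42.9), np.float64(49.2)), (np.float64(57.2), np.float64(70.0))]
143 [(np.float64(42.2), np.float64(49.8)), (np.float64(57.2), np.float64(70.0))]
[-1.30628376 -0.19447627  0.70380905] [0.01415824 0.03389358 0.00833435] [ 0.000e+00 -2.834e+01 -3.010e+00 -1.761e+01  1.000e-02  0.000e+00
 -0.000e+00]
7556 0 639 0 399
```

Request:
step_arm --pt "0 0 0.05" --pt "0 0 0.1" --pt "0 0 0.15" --pt "0 0 0.15" --twist '[0, 0, 0, 0]' --fingers '[0, 0, 0, 0]'

```text
clock: 9.35
tool_pos: [0.4409, 0.0356, 0.0391]
tcp_rot: [-0.0, 0.999, 0.034, -0.0]
ft_force: [0.1, -0.1, 0.2]
grip_width: -0.0001
finger_force: 0.0
```

Run:
```python
from h import *
a=snap("scene","s7.png");b=snap("wrist","w7.png")
u,v=proj(cam("scene"),[.44,.04,.06]).astype(int)
A=cv2.resize(a[v-40:v+26,u-33:u+33,::-1],(396,396),interpolation=2); B=cv2.resize(b[190:300,260:370,::-1],(396,396),interpolation=2)
cv2.imwrite("pics/c7.png",np.hstack([cv2.convertScaleAbs(A,alpha=1.1),cv2.convertScaleAbs(B,alpha=2.6,beta=10)]))
for z in(.03,.04,.05,.06,.07): print(z,(proj(cam("scene"),[.441,.0357,z])-[u-33,v-40])*6,(proj(cam("wrist"),[.441,.0357,z])-[260,190])*3.6+[396,0])
```

```text
0.03 [211.18463501 289.15136862] [606.29635747 160.33866227]
0.04 [209.53593917 274.91020506] [606.56825345 187.19259291]
0.05 [207.87298132 260.54584864] [606.87003275 216.99796279]
0.06 [206.19557561 246.05669387] [607.20690842 250.26964232]
0.07 [204.50353291 231.4411073 ] [607.58538094 287.6496526 ]
```

View pics/c7.png

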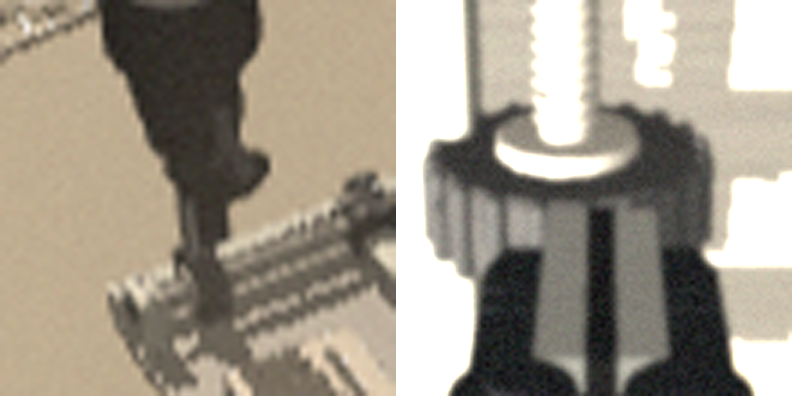

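Request:
step_arm --pt "0 0 0.05" --pt "0 0 0.1" --pt "0 0 0.15" --pt "0 0 0.15" --twist '[0, 0, 0, 0]' --fingers '[0, 0, 0, 0]'

```text
clock: 9.85
tool_pos: [0.4409, 0.0356, 0.0376]
tcp_rot: [-0.0, 0.999, 0.034, -0.0]
ft_force: [0.8, -0.2, 0.6]
grip_width: -0.0001
finger_force: 0.0
```

Request:
step_arm --pt "0 0 0.05" --pt "0 0 0.1" --pt "0 0 0.15" --pt "0 0 0.2" --twist '[0, 0, 0, 0]' --fingers '[0, 0, 0, 0]'

```text
clock: 10.25
tool_pos: [0.441, 0.0357, 0.0356]
tcp_rot: [-0.0, 0.999, 0.034, 0.0]
ft_force: [0.3, -0.6, -0.2]
grip_width: 0.0
finger_force: 0.0
```

Run:
```python
from h import *
import subprocess
o=status.get_obs(); print(o["tool_pos"],o["ft_force"],o["ft_torque"])
b=snap("wrist","w8.png"); a=cv2.imread("pics/w7.png")[:,:,::-1]; z=cv2.imread("pics/w1.png")[:,:,::-1]
# grey profile down finger columns: tip edge row, in w1 (free), w7, now
for n,i in(("w1",z),("w7",a),("w8",b)): 
    g=cv2.cvtColor(np.ascontiguousarray(i),cv2.COLOR_RGB2GRAY); print(n,"L",g[228:270:2,309],"gap",g[228:270:2,317])
    print("   row255",g[255,292:345:2])
```

```text
[0.44098198 0.03565131 0.03564176] [ 0.28553556 -0.64632211 -0.24384853] [ 0.00606274 -0.10197846  0.02364306]
w1 L [144 145 144 145 144 144 145 145 145 135  76  43  43  41  42  44  46  44
  43  42  41] gap [144 143 144 144 143 143 145 144 144 133  56   8   7   9   7   4   8   4
   7  10   5]
   row255 [144 144 145 144 129  59  44  42  41  43  38  12   4   3  22  41  43  41
  42  44  93 142 144 145 145 146 146]
w7 L [113  66  55 112 146 107  32  16  16  37  43  44  46  44  45  43  43  44
  43  46  44] gap [ 50  51  64 100  98  48  22  21  25  30  14   9   6   8   4  11   7   4
   4   6   6]
   row255 [58 58 58 60 50 43 46 45 45 45 38 10  4  5 24 46 45 47 47 47 36 23 27 24
 24 29 23]
w8 L [123 119  80  52  85 143 137  65  19  20  35  44  45  44  44  46  46  43
  46  45  45] gap [ 47  49  50  56  88 104  75  26  19  18   9   6   7   7   7   7   6   7
   6   7   5]
   row255 [62 61 60 59 47 43 46 44 47 45 39 10  7  6 25 45 48 45 45 46 36 25 28 21
 24 25 22]
```

Run:
```python
from h import *
c=cam("wrist"); w=O+ex*-.0597+ey*.118; print("wheel",w)
for n,x,y,z in [("top front",.007,0,.056),("top mid",0,0,.056),("top back",-.007,0,.056),("right front",.007,-.022,.034),("left front",.007,.022,.034),("left back",-.007,.022,.034)]:
    print(n,proj(c,[*(w+ex*x+ey*y),z]).round(1))
g=cv2.cvtColor(cv2.imread("pics/w8.png"),cv2.COLOR_BGR2GRAY)
for r in range(224,292,4): print(r,g[r,256:352:3])
```

```text
wheel [0.43980652 0.04110318]
top front [307.1 247.2]
top mid [307.2 260.6]
top back [307.3 273.6]
right front [349.5 229.4]
left front [266.9 229.4]
left back [268.  253.2]
224 [149 166 160 158 160 160 160 134  46  28  34  23  28  40  91 135 161 134
 102  63  47  40  30  21  26  32  32  67  70  71  70  70]
228 [149 159 158 159 160 158 157 132  44  17  23  49  49  49  64 141 169 145
 109  66  46  49  46  43  20  20  21  21  23  60  73  75]
232 [147 158 157 158  81  36  33  23  18  20  41  78  52  52  51  71 105 101
  74  54  51  49  49  51  27  17  17  18  19  33  41  71]
236 [149 164 157 141  45  24  18  18  18  15  29 120 153 141 123  98  84  86
  84  80  86  85  72  47  22  17  20  17  19  27  27  67]
240 [147 164 159 126  54  32  20  20  19  15  18  19  60 108 142 157 159 144
 134 121  88  52  28  18  16  19  18  18  19  22  28  62]
244 [147 155 159 137  61  47  48  29  25  21  19  13  19  18  18  20  21  19
  22  18  19  18  19  17  19  18  21  23  23  26  27  64]
248 [148 146 159 141  64  44  66  51  49  53  40  30  40  35  24  26  37  39
  37  20   8  14  37  39  39  36  25  2
[... 668 characters left out ...]
  23   8   9  11   6  36]
272 [149 147 163 157 157 157 156 141  93  24   8  12   5  10  12  46  42  46
  45  17   9   6  43  44  49  43  30   7  12   6   4  20]
276 [147 149 164 158 157 156 156 158 103  22  16  10  14  10  19  45  43  44
  45  19  10   9  43  45  46  44  32  12   9  13   8   9]
280 [148 148 158 156 159 158 157 159 109  15  10   5   8  12  23  45  43  45
  44  15   5   8  39  46  46  46  36  11  11   7   7   8]
284 [147 148 155 159 157 159 156 158 108  12  12  11   8   8  27  45  44  46
  45  17   8   8  40  46  43  45  39   7   5   7   8   9]
288 [146 148 158 155 158 157 154 159  87   8   6  10   9   7  32  45  48  47
  47  16   1   6  43  51  51  47  36   9   9   4  12  11]
```

Request:
step_arm --pt "0 0 0.05" --pt "0 0 0.1" --pt "0 0 0.15" --pt "0 0 0.15" --twist '[0, 0, 0, 0]' --fingers '[0, 0, 0, 0]'

```text
clock: 10.7
tool_pos: [0.4409, 0.0357, 0.0341]
tcp_rot: [-0.0, 0.999, 0.034, -0.0]
ft_force: [0.1, -0.4, -0.4]
grip_width: 0.0001
finger_force: 0.0
```

Request:
step_arm --pt "0 0 0.05" --pt "0 0 0.1" --pt "0 0 0.15" --pt "0 0 0.2" --pt "0 0 0.2" --twist '[0, 0, 0, 0, 0]' --fingers '[0, 0, 0, 0, 0]'

```text
clock: 11.2
tool_pos: [0.4409, 0.0356, 0.0321]
tcp_rot: [-0.0, 0.999, 0.034, -0.0]
ft_force: [0.2, 0.6, 0.6]
grip_width: -0.0002
finger_force: 0.0
```

```bash
python3 m.py w9|sed -n 6,9p;python3 - <<'E'
from h import *
g=cv2.cvtColor(cv2.imread("pics/w9.png"),cv2.COLOR_BGR2GRAY)
for r in range(232,270,3): print(r,g[r,256:352:3])
E
```

```text
138 [(np.float64(30.1), np.float64(33.5)), (np.float64(55.3), np.float64(70.0))]
139 [(np.float64(30.7), np.float64(32.9)), (np.float64(55.3), np.float64(70.0))]
140 [(np.float64(44.5), np.float64(47.6)), (np.float64(55.3), np.float64(70.0))]
140.5 [(np.float64(44.2), np.float64(48.2)), (np.float64(55.3), np.float64(70.0))]
232 [147 163 160 158 129 134 118  68  23  14  43  52  48  51  70 150 166 145
 109  59  48  48  47  50  24  13  17  15  20  37  63  73]
235 [146 162 161 149  59  27  22  20  16  18  63  85  52  51  52  66  82  81
  65  51  50  51  53  54  30  17  18  19  17  29  39  67]
238 [144 164 160 119  35  20  17  17  17  17  63 138 135 105  90  71  63  64
  64  66  70  79  69  54  19  19  18  18  18  21  24  66]
241 [149 168 157  87  41  24  15  17  17  19  19  62 140 165 167 168 161 148
 140 130 112  86  58  27  17  19  21  19  17  18  24  48]
244 [149 164 159  92  48  32  26  18  18  18  16  19  28  55  87 115 120 110
  95  86  52  26  18  17  21  18  16  18  20  24  25  53]
247 [148 160 158  99  61  44  42  25  24  21  14  18  22  17  16  25  30  28
  30  17  16  15  30  
[... 280 characters left out ...]
  24  26  21  28  24  59]
256 [149 162 159 112  60  46  58  45  53  58  54  38  63  57  59  41  45  45
  43  23   4  12  44  46  46  43  23  26  22  26  26  64]
259 [147 167 159 119  61  45  58  48  56  60  53  25  27  26  25  41  47  47
  48  21   7  10  45  45  45  45  15  13  10  15  25  61]
262 [148 162 158 137  66  49  59  47  54  60  38  12   6   5  10  39  46  45
  45  23   6  10  43  45  45  44  13  11   8   5  16  64]
265 [150 155 158 158  90  49  56  48  56  55  12   7   8  10   9  39  46  47
  46  21   4  10  44  46  47  44  17   6   5   7   7  73]
268 [149 147 158 160 121  70  68  49  53  50  13  11   8  12  10  43  45  44
  44  23   1   9  44  43  45  44  21   9  11   3  10  58]
```

Request:
step_arm --pt "0 0 0.05" --pt "0 0 0.1" --pt "0 0 0.15" --pt "0 0 0.2" --pt "0 0 0.2" --twist '[0, 0, 0, 0, 0]' --fingers '[0, 0, 0, 0, 0]'

```text
clock: 11.75
tool_pos: [0.4409, 0.0357, 0.0301]
tcp_rot: [-0.0, 0.999, 0.034, -0.0]
ft_force: [0.1, -0.2, -0.4]
grip_width: -0.0003
finger_force: 0.0
```

Request:
step_arm --pt "0 0 -1.5" --pt "0 0 -4" --pt "0 0 -7" --pt "0 0 -9.5" --pt "0 0 -10" --pt "0 0 -10" --pt "0 0 -10" --twist '[0, 0, 0, 0, 0, 0, 0]' --fingers '[0, 0, 0, 0, 0, 0, 0]'

```text
clock: 12.45
tool_pos: [0.44, 0.0354, 0.1291]
tcp_rot: [0.0, 0.999, 0.034, -0.001]
ft_force: [-0.5, -0.5, -0.7]
grip_width: 0.0001
finger_force: 0.0
```

Run:
```python
from h import *
p=np.array(status.get_obs()["tool_pos"]); print(p)
a=snap("scene","s10.png"); t=snap("top","t10.png"); c=cam("scene")
for dz in (0,.01,.02,.03): print(dz,proj(c,p+[0,0,dz]).round(1))
u,v=proj(c,p).astype(int)
g=cv2.cvtColor(a,cv2.COLOR_RGB2GRAY)
for r in range(v-18,v+6): print(r,g[r,u-14:u+15])
A=cv2.resize(a[v-50:v+25,u-45:u+45,::-1],None,fx=6,fy=6,interpolation=2); cv2.imwrite("pics/s10c.png",cv2.convertScaleAbs(A,alpha=1.3))
```

```text
[0.43995259 0.03539754 0.12912258]
0 [260.1 182.9]
0.01 [259.8 180.3]
0.02 [259.5 177.7]
0.03 [259.2 175.1]
164 [158 151 156 158 155 153  81  42  42  44  43  41  42  46  38  39  44  44
  45  53  53  48  46  97 153 154 152 155 155]
165 [155 155 154 156 157 156 128  73  47  40  42  43  45  47  46  43  45  42
  49  53  46  44  93 136 155 154 156 158 156]
166 [157 155 156 156 156 156 158 128  62  43  45  39  43  43  47  43  41  43
  46  47  41  71 138 155 156 156 156 160 156]
167 [155 157 157 161 158 155 155 156  69  44  44  41  46  43  44  39  43  44
  45  47  68 125 153 156 159 155 156 154 155]
168 [153 157 158 152 157 157 157 155  76  48  56  42  45  43  40  42  44  69
  70 112 125 155 155 155 156 155 157 159 156]
169 [159 155 157 157 157 155 158 158 100  60  72  51  43  43  47  44  49 113
 126 159 157 155 157 153 158 158 154 155 156]
170 [158 158 157 159 157 156 155 157 115  54  82  61  43  44  42  46  52 134
 156 157 152 157 158 155 155 156 154 157 158]
171 [157 157 158 158 157 157 156 156 114  61  79  60  41  43  47  45  46 127
 155 155 155 155 156 156 155 155 157 154 157]
172 [157
[... 1259 characters left out ...]
155 158 156 157 154 156 155 154 157 156
 155 157 156 155 156 159 155 153 156 155 155]
183 [156 155 157 157 157 156 159 156 157 156 157 157 156 156 156 156 157 158
 156 157 158 158 156 155 158 158 157 156 154]
184 [156 156 157 157 156 154 159 155 156 159 157 155 152 155 155 156 154 158
 157 157 154 156 157 153 157 157 155 156 157]
185 [157 157 158 157 157 159 155 156 157 157 156 158 157 156 156 156 157 158
 157 157 157 157 154 156 157 157 154 155 153]
186 [159 158 157 156 155 156 159 154 157 154 158 156 156 154 158 154 156 154
 155 157 155 155 155 154 155 154 156 154 154]
187 [159 157 156 156 155 158 156 158 158 155 156 155 156 157 157 155 156 156
 154 159 158 155 157 153 156 158 159 155 160]
```

View pics/s10c.png

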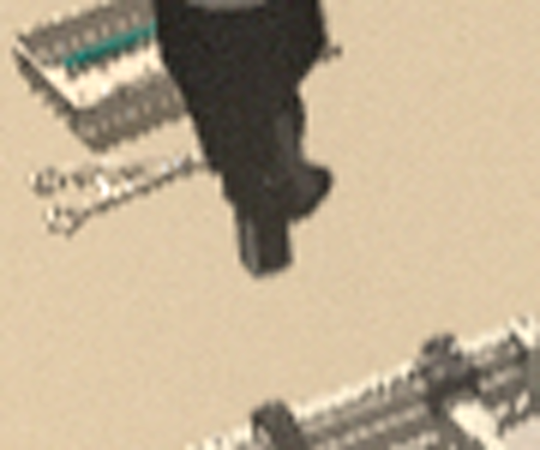

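Request:
step_arm --pt "0 -0.2 1.5" --pt "0 -0.5 4" --pt "0 -0.5 7" --pt "0 -0.5 9.2" --pt "0 -0.5 9.8" --pt "0 -0.5 10" --pt "0 -0.5 10.1" --pt "0 -0.5 10.2" --pt "0 -0.5 10.2" --twist '[0, 0, 0, 0, 0, 0, 0, 0, 0]' --fingers '[0, 0, 0, 0, 0, 0, 0, 0, 0]'

```text
clock: 13.45
tool_pos: [0.4368, 0.0403, 0.0295]
tcp_rot: [0.002, 0.999, 0.034, -0.005]
ft_force: [-11.8, -0.7, 24.8]
grip_width: 0.0
finger_force: 12.1
```

Request:
step_arm --pt "0 0 0.05" --pt "0 0 0.1" --pt "0 0 0.1" --twist '[0, 0, 0]' --fingers '[0, 0, 0]'

```text
clock: 13.75
tool_pos: [0.4368, 0.0403, 0.0294]
tcp_rot: [0.002, 0.999, 0.034, -0.005]
ft_force: [-14.5, -1.3, 32.7]
grip_width: 0.0003
finger_force: 15.9
```

Request:
step_arm --pt "0 0 0.05" --pt "0 0 0.1" --pt "0 0 0.1" --twist '[0, 0, 0]' --fingers '[0, 0, 0]'

```text
clock: 14.05
tool_pos: [0.4368, 0.0403, 0.0292]
tcp_rot: [0.003, 0.999, 0.034, -0.005]
ft_force: [-16.1, -1.0, 40.2]
grip_width: 0.0002
finger_force: 19.9
```

Request:
step_arm --pt "0 0 -1.2" --pt "0 -1.2 -1.2" --pt "0 -2.4 -0.8" --pt "0 -2.4 -0.1" --pt "0 -2.2 -0.03" --pt "0 -2.0 -0.03" --pt "0 -1.75 -0.16" --pt "0 -1.5 -0.25" --pt "0 -1.25 -0.31" --pt "0 -1.0 -0.35" --pt "0 -0.75 -0.35" --pt "0 -0.5 -0.35" --pt "0 -0.25 -0.35" --pt "0 0 -0.35" --pt "0 0.25 -0.35" --pt "0 0.5 -0.35" --twist '[0, 0, 0, 0, 0, 0, 0, 0, 0, 0, 0, 0, 0, 0, 0, 0]' --fingers '[0, 0, 0, 0, 0, 0, 0, 0, 0, 0, 0, 0, 0, 0, 0, 0]'

```text
clock: 15.65
tool_pos: [0.4414, 0.0358, 0.0299]
tcp_rot: [-0.0, 0.999, 0.034, 0.0]
ft_force: [0.2, 1.9, 2.7]
grip_width: 0.0001
finger_force: 1.4
```

```bash
python3 m.py w11|sed -n 4,10p
```

```text
136 [(np.float64(28.3), np.float64(34.7)), (np.float64(55.3), np.float64(70.0))]
137 [(np.float64(29.5), np.float64(34.0)), (np.float64(55.3), np.float64(70.0))]
138 [(np.float64(30.2), np.float64(33.4)), (np.float64(55.3), np.float64(70.0))]
139 [(np.float64(30.8), np.float64(32.8)), (np.float64(55.3), np.float64(70.0))]
140 [(np.float64(44.5), np.float64(47.5)), (np.float64(55.3), np.float64(70.0))]
140.5 [(np.float64(44.1), np.float64(48.0)), (np.float64(55.3), np.float64(70.0))]
141 [(np.float64(43.7), np.float64(48.4)), (np.float64(55.3), np.float64(70.0))]
```

Request:
step_arm --pt "0 0 -1.0" --pt "0 -1.5 -1.0" --pt "0 -2.9 -0.6" --pt "0 -2.9 0.3" --pt "0 -2.7 0.47" --pt "0 -2.5 0.47" --pt "0 -2.25 0.34" --pt "0 -2.0 0.25" --pt "0 -1.75 0.19" --pt "0 -1.5 0.15" --pt "0 -1.25 0.15" --pt "0 -1.0 0.15" --pt "0 -0.75 0.15" --pt "0 -0.5 0.15" --pt "0 -0.25 0.15" --pt "0 0 0.15" --twist '[0, 0, 0, 0, 0, 0, 0, 0, 0, 0, 0, 0, 0, 0, 0, 0]' --fingers '[0, 0, 0, 0, 0, 0, 0, 0, 0, 0, 0, 0, 0, 0, 0, 0]'

```text
clock: 17.3
tool_pos: [0.4409, 0.0363, 0.0297]
tcp_rot: [0.0, 0.999, 0.034, -0.0]
ft_force: [-5.8, 3.1, 12.7]
grip_width: 0.0001
finger_force: 6.6
```

```bash
python3 m.py w12|sed -n 4,10p
```

```text
136 [(np.float64(32.3), np.float64(38.7)), (np.float64(54.8), np.float64(70.0))]
137 [(np.float64(33.2), np.float64(38.0)), (np.float64(54.9), np.float64(70.0))]
138 [(np.float64(33.9), np.float64(37.5)), (np.float64(54.9), np.float64(70.0))]
139 [(np.float64(34.6), np.float64(36.8)), (np.float64(54.8), np.float64(70.0))]
140 [(np.float64(44.5), np.float64(47.6)), (np.float64(54.8), np.float64(70.0))]
140.5 [(np.float64(44.1), np.float64(48.1)), (np.float64(54.8), np.float64(70.0))]
141 [(np.float64(43.7), np.float64(48.4)), (np.float64(54.8), np.float64(70.0))]
```

Request:
step_arm --pt "0 0.25 0" --pt "0 0.5 0" --pt "0 0.75 0.04" --pt "0 1.0 0.1" --pt "0 1.25 0.19" --pt "0 1.3 -1.0" --pt "0 -1.0 -1.0" --pt "0 -2.9 -0.8" --pt "0 -2.9 0.2" --pt "0 -2.5 0.32" --pt "0 -2.25 0.19" --pt "0 -2.0 0.1" --pt "0 -1.75 0.04" --pt "0 -1.5 0" --pt "0 -1.25 0" --pt "0 -1.0 0" --pt "0 -0.75 0" --pt "0 -0.5 0" --pt "0 -0.25 0" --pt "0 0 0" --twist '[0, 0, 0, 0, 0, 0, 0, 0, 0, 0, 0, 0, 0, 0, 0, 0, 0, 0, 0, 0]' --fingers '[0, 0, 0, 0, 0, 0, 0, 0, 0, 0, 0, 0, 0, 0, 0, 0, 0, 0, 0, 0]'

```text
clock: 19.35
tool_pos: [0.4408, 0.0362, 0.0297]
tcp_rot: [0.0, 0.999, 0.034, -0.001]
ft_force: [-6.1, 4.2, 13.2]
grip_width: -0.0002
finger_force: 6.7
```

```bash
python3 m.py w13|sed -n 4,10p
```

```text
136 [(np.float64(38.1), np.float64(44.8)), (np.float64(54.6), np.float64(70.0))]
137 [(np.float64(39.3), np.float64(44.8)), (np.float64(54.7), np.float64(70.0))]
138 [(np.float64(40.0), np.float64(44.3)), (np.float64(54.7), np.float64(70.0))]
139 [(np.float64(40.5), np.float64(43.4)), (np.float64(54.7), np.float64(70.0))]
140 [(np.float64(40.6), np.float64(43.2)), (np.float64(44.4), np.float64(47.5)), (np.float64(54.7), np.float64(70.0))]
140.5 [(np.float64(40.5), np.float64(42.9)), (np.float64(44.1), np.float64(48.1)), (np.float64(54.7), np.float64(70.0))]
141 [(np.float64(43.7), np.float64(48.6)), (np.float64(54.7), np.float64(70.0))]
```

Request:
step_arm --pt "0 0.25 0" --pt "0 0.5 0" --pt "0 0.75 0.04" --pt "0 1.0 0.1" --pt "0 1.05 -1.0" --pt "1.5 -0.5 -2.5" --pt "3.3 -1.0 -2.5" --pt "3.3 -1.0 -2.5" --pt "3.3 -1.0 -2.5" --twist '[0, 0, 0, 0, 0, 0, 0, 0, 0]' --fingers '[0, 0, 0, 0, 0, 0, 0, 0, 0]'

```text
clock: 20.3
tool_pos: [0.4734, 0.0471, 0.0536]
tcp_rot: [0.0, 0.999, 0.034, 0.0]
ft_force: [0.0, 0.2, -0.3]
grip_width: 0.0001
finger_force: 0.0
```

```bash
python3 m.py w14|sed -n 4,13p
python3 - <<'E'
from h import *
c=load("w14.npz"); print(L(-c[3].T@c[4]))
r=cv2.cvtColor(cv2.imread("pics/w14r.png"),cv2.COLOR_BGR2GRAY)
print("x   ",list(range(36,57)))
for y in np.arange(156,131,-1.): print(y,r[int((160-y)*10),360:570:10])
for y in np.arange(142,138,-.5): print(y,r[int((160-y)*10),400:520:5])
E
```

```text
136 [(np.float64(40.7), np.float64(46.3))]
137 [(np.float64(41.4), np.float64(46.4))]
138 [(np.float64(42.1), np.float64(46.1))]
139 [(np.float64(42.5), np.float64(45.8))]
140 [(np.float64(42.6), np.float64(47.4))]
140.5 [(np.float64(42.6), np.float64(47.8))]
141 [(np.float64(43.2), np.float64(48.5))]
142 [(np.float64(43.4), np.float64(49.1))]
143 [(np.float64(42.6), np.float64(49.9))]
[ 50.64 122.58]
x    [36, 37, 38, 39, 40, 41, 42, 43, 44, 45, 46, 47, 48, 49, 50, 51, 52, 53, 54, 55, 56]
156.0 [145 146 144 144 144 140 102  44  40  48  54  55  52  48  59 122 143 143
 144 142 143]
155.0 [146 145 144 144 144 141  98  41  39  48  53  56  51  46  57 122 143 143
 143 142 142]
154.0 [144 145 145 145 143 141  98  41  42  46  52  53  52  45  58 121 143 144
 143 143 143]
153.0 [145 144 141 137 136 133  94  45  44  50  51  51  50  45  56 113 134 137
 142 143 143]
152.0 [145 143 127  92  87  86  69  54  56  59  59  58  57  54  59  80  87  94
 124 143 144]
151.0 [145 140 104  61  57  58  59  60  59  62  60  60  61  62  63  65  66  67
 101 139 143]
150.0 [145 142 103  58  54  55  56  57  59  58 
[... 1743 characters left out ...]
 82 81 82 81 80 78 74 67 62 61 60 60 60 60 60 63 70 77 81 82 82 85 93]
141.0 [ 86  85  84  83  81  78  76  72  67  62  59  58  58  58  58  63  70  75
  81  83  82  81  86 100]
140.5 [ 93  91  89  87  81  76  69  66  65  63  62  59  57  57  60  69  78  83
  85  86  86  86  89 105]
140.0 [116 113 110 102  89  75  66  61  61  64  65  64  64  65  69  79  92 100
 102 101 101 100 102 114]
139.5 [147 147 142 127 100  74  62  58  59  62  64  69  73  75  79  92 112 125
 130 130 129 127 129 135]
139.0 [162 161 154 134 102  73  60  57  58  60  63  71  78  82  87 103 128 146
 154 156 155 155 155 156]
138.5 [165 163 150 124  91  67  59  57  57  58  61  68  77  84  91 108 135 155
 165 166 166 166 165 165]
```

Request:
step_arm --pt "-1.5 -0.2 0" --pt "-3.3 -0.2 0.5" --pt "-3.3 -0.2 1.8" --pt "-3.3 -0.2 2.3" --pt "-3.3 -0.2 2.5" --pt "-3.3 0 2.5" --pt "-3.3 0.2 2.5" --pt "-3.3 0.4 2.5" --pt "-3.3 0.6 2.5" --pt "-3.3 0.8 2.5" --pt "-3.3 1.0 2.5" --pt "-3.3 1.0 2.5" --pt "-3.3 1.0 1.0" --pt "-1.5 0.5 0" --pt "0 0 0" --pt "0 0 0" --pt "0 0 0" --twist '[0, 0, 0, 0, 0, 0, 0, 0, 0, 0, 0, 0, 0, 0, 0, 0, 0]' --fingers '[0, 0, 0, 0, 0, 0, 0, 0, 0, 0, 0, 0, 0, 0, 0, 0, 0]'

```text
clock: 22.05
tool_pos: [0.4728, 0.0477, 0.0526]
tcp_rot: [-0.0, 0.999, 0.034, -0.001]
ft_force: [-1.2, -0.3, -0.3]
grip_width: 0.0
finger_force: 0.0
```

```bash
cat > q.py <<'E'
from h import *
import sys
r=cv2.cvtColor(cv2.imread("pics/"+sys.argv[1]+"r.png"),cv2.COLOR_BGR2GRAY)
print("      ",list(range(39,54)))
for y in (144,143,142,141.5,141,140.5,140,139.5,139,138,137,136,135,133.5,131): print(y,r[int((160-y)*10),390:540:5])
E
python3 m.py w15|sed -n 4,13p;python3 q.py w15
```

```text
136 [(np.float64(42.5), np.float64(48.0))]
137 [(np.float64(42.8), np.float64(47.4))]
138 [(np.float64(43.1), np.float64(47.1))]
139 [(np.float64(44.1), np.float64(46.9))]
140 [(np.float64(44.1), np.float64(47.3))]
140.5 [(np.float64(44.0), np.float64(47.7))]
141 [(np.float64(44.0), np.float64(48.4))]
142 [(np.float64(43.3), np.float64(49.1))]
143 [(np.float64(42.7), np.float64(50.0))]
       [39, 40, 41, 42, 43, 44, 45, 46, 47, 48, 49, 50, 51, 52, 53]
144 [89 67 59 59 60 59 59 58 56 55 54 54 54 53 55 56 58 58 57 56 54 53 56 60
 63 66 65 64 65 77]
143 [110  89  82  81  82  81  79  76  69  62  58  59  59  60  63  63  62  63
  63  62  64  70  75  79  81  82  82  81  84  95]
142 [111  88  82  82  81  81  83  81  77  71  64  59  58  58  60  60  59  58
  60  66  73  78  80  81  82  88  95 100 106 120]
141.5 [111  90  83  83  82  82  83  82  80  75  69  62  57  58  59  59  60  61
  63  70  77  81  82  82  86  99 116 127 132 139]
141 [111  91  85  84  84  83  83  83  82  81  73  63  57  58  59  59  61  65
  70  76  80  82  82  83  90 109 133 149 154 156]
140.5 [117  99  93  92  91  89  86  
[... 479 characters left out ...]
 [168 167 168 167 165 154 127  96  76  68  64  60  57  56  56  60  73 103
 137 157 164 167 168 167 166 166 166 167 168 169]
137 [153 158 152 145 147 143 121  90  67  60  58  58  58  59  58  59  64  82
 108 132 150 161 164 165 165 165 165 165 165 166]
136 [142 150 138 122 122 115  93  72  61  61  61  60  60  59  59  58  59  63
  76 102 133 152 158 161 161 161 161 160 160 160]
135 [123 132 117  94  82  76  66  59  59  58  58  58  58  58  57  58  59  60
  65  80 105 128 140 144 144 145 144 144 144 143]
133.5 [57 58 54 51 49 51 55 56 55 56 57 56 55 55 55 55 57 57 55 52 49 51 55 57
 57 55 56 56 57 57]
131 [59 60 59 55 51 51 51 52 53 53 53 54 53 52 51 50 51 51 51 51 52 54 57 59
 60 60 60 60 61 63]
```

Request:
step_arm --pt "-1.5 0.1 0" --pt "-3.3 0.1 0.5" --pt "-3.3 0.1 1.8" --pt "-3.3 0.1 2.3" --pt "-3.3 0.1 2.5" --pt "-3.3 0.3 2.5" --pt "-3.3 0.5 2.5" --pt "-3.3 0.7 2.5" --pt "-3.3 0.9 2.5" --pt "-3.3 0.9 2.5" --pt "-3.3 0.9 1.0" --pt "-1.5 0.5 0" --pt "0 0 0" --pt "0 0 0" --pt "0 0 0" --twist '[0, 0, 0, 0, 0, 0, 0, 0, 0, 0, 0, 0, 0, 0, 0]' --fingers '[0, 0, 0, 0, 0, 0, 0, 0, 0, 0, 0, 0, 0, 0, 0]'

```text
clock: 23.6
tool_pos: [0.4727, 0.0478, 0.0525]
tcp_rot: [-0.0, 0.999, 0.034, -0.001]
ft_force: [0.0, -0.8, 0.2]
grip_width: -0.0002
finger_force: 0.0
```

```bash
python3 m.py w16|sed -n 4,13p;python3 q.py w16
```

```text
136 [(np.float64(42.9), np.float64(48.8))]
137 [(np.float64(44.0), np.float64(48.1))]
138 [(np.float64(44.6), np.float64(47.6))]
139 [(np.float64(45.0), np.float64(47.4))]
140 [(np.float64(45.0), np.float64(47.8))]
140.5 [(np.float64(44.7), np.float64(48.0))]
141 [(np.float64(44.1), np.float64(48.3))]
142 [(np.float64(43.3), np.float64(49.0))]
143 [(np.float64(42.7), np.float64(49.8))]
       [39, 40, 41, 42, 43, 44, 45, 46, 47, 48, 49, 50, 51, 52, 53]
144 [85 63 62 65 65 62 60 56 53 51 51 51 51 52 53 56 58 57 54 52 51 55 58 58
 58 60 60 60 62 78]
143 [104  85  80  81  82  82  80  75  69  63  59  60  61  63  63  59  58  56
  58  59  62  70  77  80  82  82  81  82  84  94]
142 [104  85  82  82  82  82  82  82  78  71  65  62  60  60  61  59  57  59
  62  67  75  79  81  81  82  84  91 100 105 111]
141.5 [104  86  82  82  81  82  83  82  81  78  71  64  61  61  61  58  59  61
  66  72  78  82  83  82  82  89 105 123 134 139]
141 [107  89  85  83  84  84  84  83  84  82  76  69  62  59  59  58  58  64
  71  77  82  83  83  84  83  91 114 140 153 157]
140.5 [117 101  98  96  96  96  92  
[... 479 characters left out ...]
 [166 166 166 166 165 161 143 131 137 130 103  75  62  59  61  62  65  74
 101 134 154 163 165 165 167 166 167 166 166 167]
137 [152 156 149 143 152 155 137 116 106  91  70  61  60  60  60  61  61  62
  73  97 127 150 161 164 164 164 165 165 164 165]
136 [131 143 133 126 141 146 127  92  71  63  62  60  59  60  58  61  61  60
  61  68  86 114 139 154 159 160 161 162 160 160]
135 [115 127 119 111 122 122 102  75  59  57  57  57  58  58  60  60  61  61
  60  59  65  82 106 129 139 142 143 142 143 142]
133.5 [58 59 59 57 58 55 49 50 54 56 57 56 55 55 56 57 57 57 57 57 57 53 53 57
 57 57 57 57 57 57]
131 [57 58 59 60 59 55 53 51 52 53 53 54 53 52 53 52 52 51 51 51 51 52 54 56
 58 58 59 59 60 61]
```

Request:
step_arm --pt "0 0.5 -2" --pt "-1 2.5 -3.5" --pt "-2.5 5 -4" --pt "-4.5 8 -4" --pt "-6.5 11 -4" --pt "-8.5 14 -3.5" --pt "-9.85 16 -2" --pt "-9.85 16.65 0" --pt "-9.85 16.65 1.5" --pt "-9.85 16.65 2.2" --pt "-9.85 16.65 2.2" --pt "-9.85 16.65 2.2" --twist '[0, 0, 0, 0, 0, 0, 0, 0, 0, 0, 0, 0]' --fingers '[8.5, 8.5, 8.5, 8.5, 8.5, 8.5, 8.5, 8.5, 8.5, 8.5, 8.5, 8.5]'

```text
clock: 24.85
tool_pos: [0.3862, -0.1246, 0.0313]
tcp_rot: [-0.0, 0.999, 0.034, -0.0]
ft_force: [-0.1, 0.1, -0.4]
grip_width: 0.0851
finger_force: 0.0
```

Run:
```python
from h import *
c=cam("wrist"); w=snap("wrist","w17.png"); s=snap("scene","s17.png"); p=np.array(status.get_obs()["tool_pos"]); print(L(p))
# cassette top (bright warm) in wrist view
hsv=cv2.cvtColor(w,cv2.COLOR_RGB2HSV); g=cv2.cvtColor(w,cv2.COLOR_RGB2GRAY)
np.savez("w17.npz",f=c[0],cx=c[1],cy=c[2],R=c[3],t=c[4])
xs=np.arange(-110,60,4)
def col(y,z=.038): 
    out=[]
    for x in xs:
        u,v=proj(c,[*(O+ex*x/1e3+ey*y/1e3),z]); out.append(int(g[int(round(v)),int(round(u))]) if 0<=v<400 and 0<=u<640 else -1)
    return out
print(list(xs))
for y in (40,30,-20,-44,-90,-120,-130): print(y,col(y))
S=cam("scene"); yt=np.array([.068,-.9977,0])
for sgn in(1,-1): print(sgn,[proj(S,p+sgn*.049*yt+[0,0,dz]).round(1).tolist() for dz in(.02,.03,.04)])
g2=cv2.cvtColor(s,cv2.COLOR_RGB2GRAY); u,v=proj(S,p+.049*yt+[0,0,.035]).astype(int)
for r in range(v-14,v+12,1): print(r,g2[r,u-14:u+14])
```

```text
[-123.89  -43.9 ]
[np.int64(-110), np.int64(-106), np.int64(-102), np.int64(-98), np.int64(-94), np.int64(-90), np.int64(-86), np.int64(-82), np.int64(-78), np.int64(-74), np.int64(-70), np.int64(-66), np.int64(-62), np.int64(-58), np.int64(-54), np.int64(-50), np.int64(-46), np.int64(-42), np.int64(-38), np.int64(-34), np.int64(-30), np.int64(-26), np.int64(-22), np.int64(-18), np.int64(-14), np.int64(-10), np.int64(-6), np.int64(-2), np.int64(2), np.int64(6), np.int64(10), np.int64(14), np.int64(18), np.int64(22), np.int64(26), np.int64(30), np.int64(34), np.int64(38), np.int64(42), np.int64(46), np.int64(50), np.int64(54), np.int64(58)]
40 [123, 122, 120, 122, 137, 132, 137, 156, 159, 163, 162, 161, 164, 165, 168, 166, 168, 166, 168, 165, 163, 160, 159, 157, 123, -1, -1, -1, -1, -1, -1, -1, -1, -1, -1, -1, -1, -1, -1, -1, -1, -1, -1]
30 [123, 125, 124, 124, 135, 133, 133, 155, 154, 158, 69, 82, 156, 163, 161, 69, 163, 165, 164, 69, 71, 156, 155, 152, 126, -1, -1, -1, -1, -1, -1, -1, -1, -1, -1, -1, -1, -1, -1, -1, -1, -1, -1]
-20 [123, 123, 122, 122, 131, 134, 151, 151, 149, 144, 
[... 3436 characters left out ...]
160 159 161 157 160 157 163 157 157 158 158 159 156 158 156 131
 104 156 172 177 173 172 141 128  99  95]
256 [158 156 157 159 156 156 159 160 159 157 159 157 159 155 136 158 157 160
  96 120 162 171 176 173 172 150 111  95]
257 [159 159 157 158 157 158 158 159 155 157 158 134 131 135 101 155 156 154
 130  94 131 170 173 172 171 168 151 111]
258 [162 162 157 159 160 160 158 158 132 136 133 101  99  98 101 135 160 155
 158 130 100 149 174 171 171 170 168 145]
259 [158 158 158 162 160 159 155 159 100  98  97  95  98  98  99  99 156 156
 159 155 133 109 161 172 173 173 168 166]
260 [159 157 160 161 160 158 158 158  97  97  99  99  99  95  98 100 131 134
 158 157 162 128 125 167 169 172 170 168]
```

Request:
step_arm --pt "0 0 1.2" --pt "0 0 2.5" --pt "0 0 3.7" --pt "0 0 4.5" --pt "0 0 4.7" --pt "0.4 0 4.7" --pt "0.8 0 4.7" --pt "1.2 0 4.7" --pt "1.6 0 4.7" --pt "2.0 0 4.7" --pt "2.2 0 4.7" --pt "2.4 0 4.7" --pt "2.6 0 4.7" --pt "2.8 0 4.7" --pt "3.0 0 4.7" --pt "3.2 0 4.7" --pt "3.4 0 4.7" --pt "3.6 0 4.7" --twist '[0, 0, 0, 0, 0, 0, 0, 0, 0, 0, 0, 0, 0, 0, 0, 0, 0, 0]' --fingers '[8.5, 8.5, 8.5, 8.5, 8.5, 8.5, 8.5, 8.5, 8.5, 8.5, 8.5, 8.5, 8.5, 8.5, 8.5, 8.5, 8.5, 8.5]'

```text
clock: 26.75
tool_pos: [0.4222, -0.1222, -0.016]
tcp_rot: [-0.0, 0.999, 0.034, -0.0]
ft_force: [-1.2, 0.2, -0.6]
grip_width: 0.085
finger_force: 0.6
```

```bash
cat > k.py <<'E'
from h import *
import sys
c=cam("wrist"); w=snap("wrist",sys.argv[1]+".png"); p=np.array(status.get_obs()["tool_pos"]); print("tcp",L(p),p[2])
g=cv2.cvtColor(w,cv2.COLOR_RGB2GRAY); xs=np.arange(-80,60,2)
def smp(x,y,z):
    u,v=proj(c,[*(O+ex*x/1e3+ey*y/1e3),z]); return int(g[int(round(v)),int(round(u))]) if 0<=v<399.4 and 0<=u<639.4 else -1
print("x from -80 step 2")
for y in (42,35,0,-44,-100,-125): print(y,[smp(x,y,.038) for x in xs])
E
python3 k.py w18
```

```text
tcp [-87.95 -43.78] -0.015836525164171382
x from -80 step 2
42 [116, 123, 138, 138, 139, 140, 140, 141, 141, 145, 145, 146, 149, 150, 152, 156, 156, 158, 160, 163, 164, 167, 166, 169, 170, 172, 175, 174, 175, 176, 175, 176, 175, 174, 175, 172, 156, 113, 112, 114, 111, 116, 108, 108, 106, 110, 109, -1, -1, -1, -1, -1, -1, -1, -1, -1, -1, -1, -1, -1, -1, -1, -1, -1, -1, -1, -1, -1, -1, -1]
35 [116, 123, 138, 139, 138, 139, 141, 141, 110, 32, 32, 51, 137, 144, 146, 151, 155, 113, 33, 31, 41, 161, 162, 165, 169, 172, 141, 35, 33, 39, 174, 173, 174, 173, 176, 175, 157, 114, 115, 111, 111, 113, 110, 109, 109, 108, 108, -1, -1, -1, -1, -1, -1, -1, -1, -1, -1, -1, -1, -1, -1, -1, -1, -1, -1, -1, -1, -1, -1, -1]
0 [6, 85, 143, 142, 141, 139, 141, 141, 112, 70, 69, 81, 143, 144, 145, 145, 145, 109, 69, 69, 74, 149, 151, 153, 153, 152, 130, 68, 172, 168, 155, 158, 165, 169, 171, 174, 157, 118, 119, 115, 115, 119, 112, 115, 113, 115, 118, -1, -1, -1, -1, -1, -1, -1, -1, -1, -1, -1, -1, -1, -1, -1, -1, -1, -1, -1, -1, -1, -1, -1]
-44 [64, 67, 70, 128, 142, 141, 140, 139, 107, 69, 69, 79, 136, 139
[... 195 characters left out ...]
-1, -1, -1, -1, -1, -1, -1, -1, -1, -1, -1, -1, -1, -1, -1]
-100 [60, 63, 69, 69, 69, 136, 139, 139, 107, 67, 68, 77, 136, 137, 138, 139, 137, 128, 68, 66, 72, 137, 136, 139, 139, 141, 133, 66, 141, 137, 140, 140, 139, 138, 143, 147, 140, 115, 114, 115, 111, 112, 109, 112, 114, 109, 109, -1, -1, -1, -1, -1, -1, -1, -1, -1, -1, -1, -1, -1, -1, -1, -1, -1, -1, -1, -1, -1, -1, -1]
-125 [57, 60, 63, 66, 67, 68, 67, 65, 65, 67, 67, 67, 68, 133, 136, 138, 134, 136, 138, 135, 134, 134, 134, 137, 133, 135, 132, 134, 137, 135, 135, 135, 134, 136, 136, 135, 134, 139, 136, 137, 136, 136, 135, 136, 134, 131, 135, -1, -1, -1, -1, -1, -1, -1, -1, -1, -1, -1, -1, -1, -1, -1, -1, -1, -1, -1, -1, -1, -1, -1]
```

Request:
step_arm --pt "0.3 0 0" --pt "0.6 0 0" --pt "0.9 0 0" --pt "1.2 0 0" --pt "1.5 0 0" --pt "1.8 0 0" --pt "2.1 0 0" --pt "2.4 0 0" --pt "2.7 0 0" --pt "3.0 0 0" --pt "3.2 0 0" --pt "3.4 0 0" --pt "3.6 0 0" --pt "3.8 0 0" --pt "4.0 0 0" --pt "4.15 0 0" --pt "4.3 0 0" --pt "4.4 0 0" --pt "4.5 0 0" --twist '[0, 0, 0, 0, 0, 0, 0, 0, 0, 0, 0, 0, 0, 0, 0, 0, 0, 0, 0]' --fingers '[8.5, 8.5, 8.5, 8.5, 8.5, 8.5, 8.5, 8.5, 8.5, 8.5, 8.5, 8.5, 8.5, 8.5, 8.5, 8.5, 8.5, 8.5, 8.5]'

```text
clock: 28.7
tool_pos: [0.467, -0.1194, -0.0158]
tcp_rot: [-0.0, 0.999, 0.034, -0.0]
ft_force: [-3.3, -0.8, 2.2]
grip_width: 0.0852
finger_force: 1.4
```

```bash
python3 k.py w19
```

```text
tcp [-43.28 -43.99] -0.015793874770948076
x from -80 step 2
42 [10, 12, 9, 13, 10, 7, 8, 7, 6, 9, 56, 115, 116, 118, 120, 112, 117, 117, 117, 115, 114, 118, 117, 119, 141, 141, 144, 143, 144, 144, 145, 148, 150, 149, 154, 155, 157, 158, 162, 162, 164, 165, 167, 168, 171, 172, 174, 175, 176, 179, 178, 179, 180, 178, 179, 179, 179, 176, 178, 92, 31, 144, 156, 152, 155, 105, 95, 117, 115, 113]
35 [4, 9, 9, 8, 7, 8, 8, 3, 7, 8, 5, 59, 116, 115, 118, 114, 117, 120, 120, 118, 116, 121, 118, 122, 142, 143, 142, 141, 144, 144, 146, 34, 33, 32, 136, 145, 149, 151, 157, 160, 33, 33, 33, 164, 167, 170, 173, 175, 176, 35, 32, 32, 163, 178, 178, 180, 178, 177, 178, 104, 33, 142, 155, 150, 156, 113, 123, 119, 117, 116]
0 [13, 83, 116, 120, 119, 120, 121, 118, 122, 121, 119, 118, 77, 3, 6, 6, 2, 4, 2, 3, 2, 4, 7, 9, 143, 149, 145, 144, 144, 146, 144, 68, 72, 71, 139, 147, 148, 150, 152, 152, 71, 73, 72, 153, 154, 154, 157, 156, 155, 71, 125, 176, 159, 160, 165, 171, 176, 178, 178, 122, 34, 138, 154, 148, 154, 118, 122, 121, 120, 119]
-44 [70, 117, 121, 121, 123, 128, 122, 115, 121, 125, 124, 119, 1
[... 191 characters left out ...]
155, 159, 163, 165, 169, 173, 122, 36, 131, 146, 146, 150, 121, 119, 117, 119, 120]
-100 [7, 13, 6, 4, 3, 8, 8, 7, 3, 9, 5, 1, 10, 49, 57, 56, 35, 36, 28, 5, 11, 40, 58, 58, 66, 70, 70, 105, 140, 143, 142, 67, 69, 72, 135, 143, 142, 143, 140, 142, 71, 72, 81, 139, 139, 142, 142, 144, 144, 69, 79, 144, 143, 142, 142, 142, 142, 147, 149, 122, 39, 120, 136, 137, 140, 119, 117, 113, 114, 112]
-125 [7, 9, 8, 6, 11, 5, 4, 4, 9, 5, 8, 57, 60, 57, 61, 60, 61, 61, 59, 61, 60, 62, 59, 61, 66, 68, 70, 68, 69, 67, 71, 69, 71, 67, 70, 79, 137, 140, 138, 137, 139, 141, 138, 138, 136, 139, 137, 139, 137, 140, 140, 140, 138, 140, 138, 139, 136, 140, 140, 144, 11, 115, 132, 131, 134, 110, 141, 143, 139, 137]
```

Request:
step_arm --pt "0.06 0 0" --pt "0.12 0 0" --pt "0.17 0 0" --pt "0.22 0 0" --pt "0.26 0 0" --pt "0.3 0 0" --pt "0.3 0 0" --twist '[0, 0, 0, 0, 0, 0, 0]' --fingers '[8.5, 8.5, 8.5, 8.5, 8.5, 8.5, 8.5]'

```text
clock: 29.45
tool_pos: [0.4702, -0.1192, -0.0158]
tcp_rot: [-0.0, 0.999, 0.034, 0.0]
ft_force: [-2.0, -0.4, 1.4]
grip_width: 0.0848
finger_force: 1.0
```

Request:
step_arm --pt "0.03 0 0" --pt "0.06 0 0" --pt "0.06 0 0" --twist '[0, 0, 0]' --fingers '[8.5, 8.5, 8.5]'

```text
clock: 29.75
tool_pos: [0.4702, -0.1192, -0.0158]
tcp_rot: [0.0, 0.999, 0.034, -0.0]
ft_force: [-3.1, 0.1, 2.0]
grip_width: 0.0848
finger_force: 1.8
```

```bash
cat > k2.py <<'E'
from h import *
import sys
c=cam("wrist"); w=snap("wrist",sys.argv[1]+".png"); o=status.get_obs(); print("tcp",L(np.array(o["tool_pos"])),o["ft_force"])
np.savez(sys.argv[1]+".npz",f=c[0],cx=c[1],cy=c[2],R=c[3],t=c[4])
g=cv2.cvtColor(w,cv2.COLOR_RGB2GRAY).astype(np.float32)
xs=np.arange(34,50,.5)
for y in (42,25,0,-25,-44,-70,-100,-120,-125,-130):
    q=np.array([proj(c,[*(O+ex*x/1e3+ey*y/1e3),.036]) for x in xs],np.float32)
    print(y,cv2.remap(g,q[None,:,0],q[None,:,1],1)[0].astype(int))
E
python3 k2.py w20
```

```text
tcp [-40.42 -44.04] [-3.80775589 -0.42481524  2.70067014]
42 [176 176 176 177 176 176 176 176 177 176 176 176 171 137  77  95 129 151
 155 156 155 154 153 153 152 151 152 153 155 157 156 147]
25 [173 174 174 173 174 176 177 178 177 178 178 177 172 139  80  95 125 150
 154 155 155 154 153 151 150 150 151 153 153 156 155 150]
0 [170 173 174 173 175 174 175 175 175 176 177 178 173 138  80  94 123 144
 152 152 152 152 151 149 150 148 148 151 153 154 154 150]
-25 [168 169 170 168 170 172 172 172 174 173 174 174 169 135  78  92 120 142
 150 150 150 150 149 147 146 147 147 148 151 151 151 147]
-44 [162 162 163 164 164 166 167 169 169 168 170 169 166 133  77  90 117 139
 146 147 146 147 146 145 145 145 146 148 149 148 150 144]
-70 [150 150 152 151 153 154 155 155 157 157 158 160 157 129  76  90 115 135
 142 142 142 141 141 142 142 142 143 144 145 146 145 140]
-100 [138 139 141 142 143 143 145 146 148 148 150 149 147 120  71  86 111 131
 136 136 136 136 136 137 136 136 137 138 139 140 138 135]
-120 [139 137 137 138 138 140 137 138 138 139 140 141 138 112  66  85 108 126
 132 131 131 131 131 131 132 132 132 133 134 134 134 130]
-125 [137 137 136 137 136 137 137 138 137 137 137 138 135 110  67  81 108 124
 131 131 130 130 129 130 130 130 130 133 131 131 132 128]
-130 [137 136 134 136 136 136 136 134 135 135 136 134 129  94  54  79 108 121
 128 129 128 129 129 129 130 131 130 129 132 131 130 127]
```

Request:
step_arm --pt "0.03 0 0" --pt "0.06 0 0" --pt "0.06 0 0" --twist '[0, 0, 0]' --fingers '[8.5, 8.5, 8.5]'

```text
clock: 30.1
tool_pos: [0.4702, -0.1193, -0.016]
tcp_rot: [0.0, 0.999, 0.034, -0.001]
ft_force: [-4.8, -1.3, 3.8]
grip_width: 0.0847
finger_force: 2.6
```

Request:
step_arm --pt "-0.3 0 0" --pt "-0.8 0 0" --pt "-1.5 0 0" --pt "-2 0 -0.5" --pt "-2 0 -2.5" --pt "-2 0 -5.5" --pt "-1.5 -1 -8.5" --pt "-1 -4 -9.8" --pt "-0.5 -7.5 -9.8" --pt "0 -11 -9.8" --pt "0.8 -14 -9.8" --pt "1.2 -16 -9.8" --pt "1.2 -16.6 -9" --pt "1.2 -16.6 -8" --pt "1.2 -16.6 -8" --pt "1.2 -16.6 -8" --twist '[0, 0, 0, 0, 0, 0, 0, 0, 0, 0, 0, 0, 0, 0, 0, 0]' --fingers '[8.5, 8.5, 8.5, 8.5, 8.5, 8.5, 4, 0, 0, 0, 0, 0, 0, 0, 0, 0]'

```text
clock: 31.7
tool_pos: [0.4709, 0.0453, 0.0632]
tcp_rot: [0.0, 0.999, 0.033, -0.001]
ft_force: [0.6, -0.1, 0.1]
grip_width: 0.0002
finger_force: 0.0
```

```bash
python3 m.py w21|sed -n 4,13p; python3 k2.py w22|head -11
```

```text
136 [(np.float64(42.6), np.float64(48.7))]
137 [(np.float64(43.8), np.float64(48.1))]
138 [(np.float64(44.5), np.float64(47.6))]
139 [(np.float64(44.9), np.float64(47.4))]
140 [(np.float64(44.8), np.float64(47.6))]
140.5 [(np.float64(44.4), np.float64(47.9))]
141 [(np.float64(44.1), np.float64(48.6))]
142 [(np.float64(42.8), np.float64(49.2))]
143 [(np.float64(42.0), np.float64(49.9))]
tcp [-27.42 120.46] [ 0.06914652 -0.77897749 -0.26164408]
42 [162 161 161 160 159 159 158 159 160 161 162 160 149 130 106 105 121 138
 148 151 152 151 151 151 152 151 151 155 157 158 157 153]
25 [160 160 160 159 158 159 159 158 159 160 157 157 148 126 102 102 119 136
 145 149 150 151 151 150 148 149 151 154 155 156 157 152]
0 [158 157 156 158 159 159 159 159 160 160 159 157 151 128  95  92 114 133
 143 147 148 148 148 149 148 148 148 149 152 153 153 150]
-25 [156 157 157 158 158 157 157 158 159 159 158 156 146 118  87  86 112 132
 142 145 146 147 147 147 147 148 148 148 150 151 151 148]
-44 [155 156 155 155 155 155 156 157 157 156 155 153 142 114  85  87 113 132
 140 144 145 147 146 146 146 146 147 148 148 149 149 145]
```

```bash
python3 -c "
from bench import finish_job
print(finish_job())"
```

```text
the job is handed in; nothing more can be done
None
```

The job is handed in at about 32 s: in the last camera check the stop bar's pointer stood opposite the gauge rider to within about 0.2 mm, the cassette's long side lay flush along the bar, and the arm was clear of everything.

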